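Measure pump-seal travel with the check lever and log it with the marker

TASK

Test the pump seal: with closed fingers press the blue pad of the seal checker's lever slowly down until the resistance clearly firms up, to a push of about 12 N and never more than 20 N, keep it there for half a second, then let the lever come back up. The yellow telltale on top now stands at how far the lever went: slide the red marker until its tip is exactly opposite the telltale's tip, let go of it, and leave everything else alone.

Things in the scene. Friction and masses are not known exactly. Their poses are not given: they have to be found in the camera images.
- checker: The seal checker: a fixed dark blue box, 200 mm (x) by 260 mm (y) by 100 mm high, with a pale front panel and a pale graduated plate on its top. Origin on the table under the unit; the box reaches from x = -50 mm (the front, facing the robot) to x = +150 mm and y = +-130 mm in this frame; z is up. It stands in varying places, turned by up to 17 degrees.
- press_lever: Steel lever, 150 mm long, 16 mm wide, sticking out of the checker's front towards the robot; origin on its hinge, (-30, -70, 75) mm in the checker's frame, along its y. At rest it slopes up 0.2 rad to its free end and springs back there. Its spring gives 2 to 4 N at the pad; after 18 to 42 mm of travel (hidden, varies) it meets the seal: 3 N more per mm, blocked 8 mm later. Over 22 N harms it.
- pad_top (a point): Centre of the top face of the lever's blue pad, which is 50 mm long (along the lever), 40 mm wide and 10 mm thick, 140 mm from the hinge; about 115 mm above the table at rest, 55 mm when right down. Nothing stands above or beside the pad within 60 mm except the checker's front, 90 mm behind the pad's centre.
- lever (a joint): How far the lever is turned down from rest, rad: 0 at rest, 0.42 at its end; 0.1 rad is 14 mm of pad travel.
- telltale (a joint): Position of the yellow telltale, m: 0 at the start. The lever pushes it along, 1 mm for each mm that the pad travels down, and it stays at the farthest point reached. It moves along the checker's +y and cannot be touched (it lies 5 mm flat on the top plate).
- telltale_tip (a point): Tip of the yellow telltale's flat pointer (3 mm wide), on the checker's top plate 104 mm above the table, pointing to the checker's -x towards the marker. Axes as the checker's.
- marker (a joint): Position of the red marker, m: 0 to 0.080 along the checker's +y; equal to telltale when the two tips are opposite each other. It starts at 0.060 to 0.078. It stays where it is left; sliding it takes about 2 N.
- marker_tip (a point): Tip of the red marker's flat pointer (3 mm wide), 104 mm above the table, pointing to the checker's +x towards the telltale; the tips pass each other about 11 mm apart in the checker's x. Axes as the checker's.
- marker_knob (a point): Centre of the top face of the red marker's grip block: 22 mm along the checker's x, 16 mm along its y, 30 mm tall, top 133 mm above the table (the checker's top is at 100 mm). Pinch it from above with fingers closing along the checker's y and slide it along that y. Nothing else rises above the top plate within 80 mm of it.
- vial_jar: Small amber jar, 32 mm across, 45 mm tall, on the rear of the checker's top; leave alone. Origin under its centre.
- spare_seal: Black rubber ring, 36 mm across, 8 mm thick, on the rear of the checker's top; leave alone. Origin under its centre.
- wrench: Small steel wrench, 140 mm long, lying on the table left of the lever; leave alone. Origin under its middle.
- amber_bottle: Amber bottle with a blue cap, 80 mm across, 170 mm tall; leave alone. Origin under its centre.
- beaker: Glass beaker, 70 mm across, 90 mm tall; leave alone. Origin under its centre.
- cartridge_tray: White divided tray, 160 by 110 by 35 mm; leave alone. Origin under its centre.
- sample_can: Green glass jar with a white cap, 56 mm across, 60 mm tall; leave alone. Origin under its centre.

How it is judged:
On the way, in this order (a step that is already met when the one before it is completed fails the run):
1. the lever's pad is pressed down firmly (more than 7 N, at least 17 mm down) for a moment (contact force between press_lever and the fingers above 7 N and value of joint lever above 0.121 rad), for 0.25 s.
2. the lever has been let go and is back up (value of joint lever below 0.03 rad), for 0.1 s.
At the end, for the whole second after the job is handed in: The lever is back up (less than 0.03 rad), the telltale stands where the pressed lever left it (more than 17 mm), and the red marker's tip is opposite the telltale's tip within 3 mm along the checker's y, at rest and released (value of joint telltale above 0.017 m and y of marker_tip in the frame of telltale_tip between -0.003 and 0.003 m and value of joint lever below 0.03 rad and velocity of joint marker between -0.002 and 0.002 m/s); the robot touches nothing.
It fails at once if the lever is pushed with more than 22 N (contact force between press_lever and anything else above 22 N).
It fails at once if a bystander is moved by more than 25 mm (distance of any of vial_jar, spare_seal, wrench, amber_bottle, beaker, cartridge_tray, sample_can from where it was at the start of the episode above 0.025 m).
It also fails if it takes over 58 s, if anything falls off the work surface, if the arm or the gripper's body presses on something with over 40 N, if the wrist force passes 120 N, or if a joint passes its speed limit or range.

ROBOT

A 6-joint arm with a two-finger parallel gripper is mounted at the origin on the work surface. World frame = base frame: x ahead of the robot, y to its left, z up, the work surface at z = 0. Lengths are in m, angles in rad, forces in N, time in s.
With the tool pointing down it reaches from about 0.3 to 0.775 m from the base axis. Payload 14.6 kg.
Tool frame: the origin (TCP) lies midway between the tips of the shut fingers; the grasp point (between the pads) lies ctrl.hold_point_z behind it (ctrl.hold_point_z is the distance from the TCP to the grasp point, in m); z points along the fingers, x is the direction in which the jaws open and shut, and the axes are right-handed (so a half turn about z gives the same grasp; the last joint's range is limited). The gripper opens to 94 mm and grips with 3 to 60 N. Pads are 16 mm wide; open, the fingers measure 119 mm over their backs; the gripper's body (75 mm by 177 mm) begins 78 mm behind the grasp point.
Start: joints at [1.15, 0.3, 1.521, -0, 1.321, -0.067], TCP at [0.191, 0.516, 0.205] pointing down, gripper open.
Joint ranges: [-3.03, 3.03], [-0.79, 2.21], [0.23, 2.52], [-1.04, 4.18], [0, 3.07], [-2.55, 2.55]. Speed limits (rad/s): [2.22, 2.22, 2.57, 3.14, 3.14, 3.14].

INTERFACE

Orientations are given as a rotation vector (axis times angle).
In Python, from station import ctrl gives the robot as it stands.
- The arm moves only by the tool step_arm, never from a script. Its argument "motion" is a list of rows, each a list of 7 numbers: the shift along the world's x, y, z in mm, then the turn, a rotation vector about the world's x, y, z in rad, then the opening, from 0 (shut) to 1 (fully open). A call has 1 to 10 rows; each row shifts and turns the commanded pose from where the row before left it; what a row does not reach is not made up. A row lasts 1/10 s, in which the tool goes at most 50 mm and 8.59 degrees, less where a joint would pass 70% of its speed; a pose out of reach is approached as far as the arm can. A call is refused whole if a number of a shift passes 50 or a number of a turn 0.15, either way. A call with a gripper value outside its range is refused whole. The fingers move at their own pace and stop on an object; "force" is the grip in N (left out, the last holds). Time passes only in rows, so rows that do not move let the fingers close. It gives the time, the measured TCP pose, the force and the opening at its end, in the units of the state.
- ctrl.get_state(): the state, without advancing time (a new reading comes with each control period).
- ctrl.grab_frame(name): name is "scene" or "top"; returns a dict with "img" (400x640x3 uint8, blue, green, red), "K" (3x3 intrinsics, pixels), "R" (3x3) and "t" (3): a world point X has camera coordinates R X + t. Camera axes: x right, y down, z forward; pixel columns grow to the right and rows downward; lengths in m; the calibration is good to about 2 mm. A picture is of the moment at which its call begins. There is no depth.
- ctrl.close_job(): hands the job in, once; it reports no verdict.
The state is a dict: "clock": time; "joints": joint angles; "qd": joint speeds; "effort": joint torques, N m; "ee_pos": TCP position; "eef_rot": TCP orientation; "force": force on the tool from outside, world axes, zero at the start; "wrist_torque": the same for the moment, N m; "width": opening from 0.0 (shut) to 1.0 (fully open).
Only numpy, scipy, OpenCV 4.12 (cv2) and the standard library are available. Lean on these libraries where they do the work, as an engineer would, in place of code of your own. Each camera call takes 0.05 s, during which the arm holds its last target.

## Working session

There is one attempt and no reset: what is moved stays moved. The work goes in short steps, Python scripts to look and compute and a tool call to move; the robot and the scene stay as the last step left them, time stands still between calls to the robot, and variables do not carry over. Pictures are saved under pics/ and viewed, and the job is handed in when it is done.

Besides the shell and the picture viewer there is one more tool, called after "Call:" as name(argument=value, ...) on one line, values as JSON. step_arm: Moves the arm, as the interface text tells. Its arguments: {"type":"object","properties":{"motion":{"type":"array"},"force":{"type":"number"}},"required":["motion"]}

```bash
mkdir -p pics; ls; python3 - <<'E'
from station import ctrl
import cv2
s=ctrl.get_state(); print(s, ctrl.hold_point_z)
for n in("scene","top"):
    f=ctrl.grab_frame(n); cv2.imwrite(f"pics/{n}0.png",f["img"]); print(n,f["K"],f["R"],f["t"])
E
```

```text
pics
{'clock': 0.0, 'joints': array([ 1.15041719e+00,  3.00470820e-01,  1.52158881e+00,  1.16222097e-05,
        1.32071825e+00, -6.66001987e-02]), 'qd': array([ 0.00131428, -0.00035187,  0.0010362 , -0.00102943, -0.00059901,
        0.00028177]), 'effort': array([-7.35697677e-05, -5.31809020e+01, -3.52737021e+01,  7.09070452e-02,
        2.44987925e-02, -3.48850813e-05]), 'ee_pos': array([0.19043394, 0.51569054, 0.20488322]), 'eef_rot': array([ 2.57718984e+00,  1.79552621e+00, -1.60381819e-03]), 'force': array([-0.18146762,  0.6257147 , -0.71308732]), 'wrist_torque': array([-0.00678961, -0.00407   , -0.02618467]), 'width': 1.0011677511552342} 0.0188
scene [[426.19420886   0.         319.73675037]
 [  0.         426.19420886 204.85243222]
 [  0.           0.           1.        ]] [[ 3.55264411e-01  9.34765542e-01  7.61771524e-04]
 [ 6.45465790e-01 -2.44724324e-01 -7.23521885e-01]
 [-6.76136903e-01  2.57533274e-01 -6.90301022e-01]] [-0.202706   -0.30232784  1.70525164]
top [[415.47279974   0.         319.43950762]
 [  0.         415.47279974 200.65521541]
 [  0.           0.           1.        ]] [[-0.01097827 -0.99989481  0.00947846]
 [-0.99679677  0.0101923  -0.07932413]
 [ 0.07921918 -0.01031894 -0.99680381]] [0.00145348 0.59478344 1.30634309]
```

View pics/scene0.png

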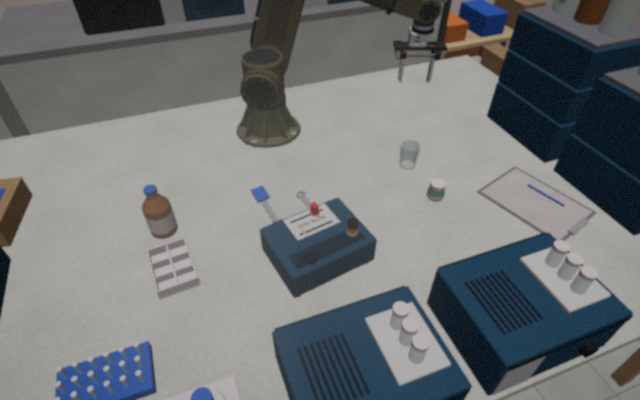

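View pics/top0.png

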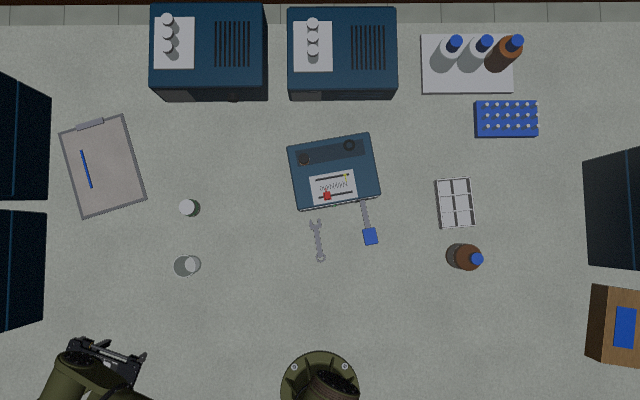

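The top view shows the checker around px (335,172), the blue pad at (370,236), the red knob at (327,196) and the wrench at (318,240). Next I'll measure these.

```bash
cat > h.py <<'E'
from station import ctrl
import cv2, numpy as np
def ray(f,u,v):
    d=f["R"].T@np.linalg.inv(f["K"])@np.array([u,v,1.]); c=-f["R"].T@f["t"]; return c,d
def onz(f,u,v,z):
    c,d=ray(f,u,v); return c+d*(z-c[2])/d[2]
def proj(f,X):
    p=f["K"]@(f["R"]@np.asarray(X)+f["t"]); return p[:2]/p[2]
def tri(f1,p1,f2,p2):
    c1,d1=ray(f1,*p1);c2,d2=ray(f2,*p2)
    s=np.linalg.lstsq(np.c_[d1,-d2],c2-c1,rcond=None)[0]
    a=c1+d1*s[0];b=c2+d2*s[1];return (a+b)/2,np.linalg.norm(a-b)
def blobs(f,lo,hi,roi,mina=15):
    x0,y0,x1,y1=roi
    hsv=cv2.cvtColor(f["img"],cv2.COLOR_BGR2HSV)
    m=cv2.inRange(hsv,lo,hi); k=np.zeros_like(m);k[y0:y1,x0:x1]=m[y0:y1,x0:x1]
    return k
E
python3 - <<'E'
from h import *
T=ctrl.grab_frame("top");S=ctrl.grab_frame("scene")
for n,f,roi in(("top",T,(280,125,390,265)),("scene",S,(235,170,385,300))):
    x0,y0,x1,y1=roi
    cv2.imwrite(f"pics/{n}z.png",cv2.resize(f["img"][y0:y1,x0:x1],None,fx=4,fy=4,interpolation=cv2.INTER_CUBIC))
    for nm,lo,hi in(("pad",(100,120,130),(120,255,255)),("red",(0,140,80),(6,255,255)),("yel",(18,120,100),(35,255,255)),("dk",(95,80,30),(115,255,125))):
        m=blobs(f,lo,hi,roi)
        c,_=cv2.findContours(m,cv2.RETR_EXTERNAL,cv2.CHAIN_APPROX_NONE)
        for k in c:
            if cv2.contourArea(k)>3: 
                r=cv2.minAreaRect(k); print(n,nm,cv2.contourArea(k),r, cv2.boxPoints(r).round(1).tolist())
E
```

```text
top pad 173.5 ((369.9422912597656, 235.71153259277344), (15.885406494140625, 12.551432609558105), 78.69007110595703) [[362.20001220703125, 229.1999969482422], [374.5, 226.6999969482422], [377.70001220703125, 242.3000030517578], [365.29998779296875, 244.6999969482422]]
top red 33.0 ((326.576904296875, 195.38461303710938), (7.2562971115112305, 6.471832275390625), 78.69007110595703) [[322.70001220703125, 192.5], [329.0, 191.1999969482422], [330.5, 198.3000030517578], [324.1000061035156, 199.60000610351562]]
top dk 3807.0 ((333.0378112792969, 170.34829711914062), (63.950340270996094, 84.57698059082031), 79.5625228881836) [[285.70001220703125, 146.60000610351562], [368.79998779296875, 131.1999969482422], [380.3999938964844, 194.10000610351562], [297.20001220703125, 209.5]]
scene pad 112.0 ((260.0, 193.50001525878906), (12.521980285644531, 11.180339813232422), 63.43495178222656) [[252.1999969482422, 190.39999389648438], [262.20001220703125, 185.39999389648438], [267.79998779296875, 196.60000610351562], [257.79998779296875, 201.60000610351562]]
scene red 9.0 ((314.0000305175781, 205.00003051757812), (4.242640495300293, 2.8284268379211426), 45.0) [[311.5, 204.5], [313.5, 202.5], [316.5, 205.5], [314.5, 207.5]]
scene dk 39.5 ((375.5, 296.5), (5.0, 17.0), 90.0) [[367.0, 294.0], [384.0, 294.0], [384.0, 299.0], [367.0, 299.0]]
scene dk 2128.5 ((318.8000183105469, 235.10000610351562), (59.92662048339844, 95.2564926147461), 63.43495178222656) [[262.79998779296875, 229.60000610351562], [348.0, 187.0], [374.79998779296875, 240.60000610351562], [289.6000061035156, 283.20001220703125]]
```

View pics/topz.png

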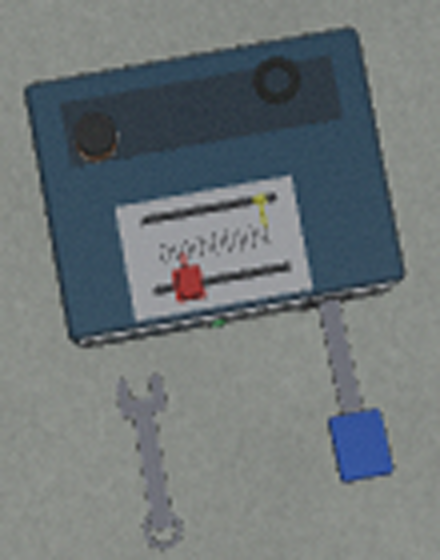

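View pics/scenez.png

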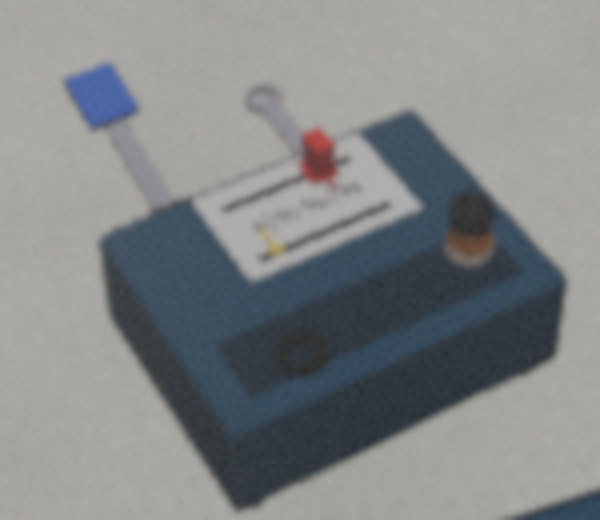

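```bash
python3 - <<'E'
from h import *
T=ctrl.grab_frame("top")
# yaw from top-face edges; box corners at z=.1
P=[onz(T,u,v,.1)[:2] for u,v in((285.7,146.6),(368.8,131.2),(380.4,194.1),(297.2,209.5))]
print(np.round(P,4))
for a,b in((1,0),(2,3)): d=P[b]-P[a]; print("y axis yaw",np.degrees(np.arctan2(-d[0],d[1])),np.linalg.norm(d))
for a,b in((3,0),(2,1)): d=P[b]-P[a]; print("x axis yaw",np.degrees(np.arctan2(d[1],d[0])),np.linalg.norm(d))
pad=onz(T,369.94,235.7,.115); kn=onz(T,326.6,195.4,.133); print("pad",pad,"knob",kn)
E
```

```text
[[ 0.7549  0.0969]
 [ 0.8004 -0.1575]
 [ 0.6067 -0.1887]
 [ 0.5627  0.0632]]
y axis yaw 10.141295340184643 0.25841334393546384
y axis yaw 9.91590934607956 0.2556563928821592
x axis yaw 9.948616675099705 0.19516085422725088
x axis yaw 9.143879601113712 0.1961951579669629
pad [ 0.4817789  -0.15244368  0.115     ] knob [ 0.60135792 -0.02494523  0.133     ]
```

Both views agree: checker yaw is about 10°, the pad top is at about (481,-152) mm, and the knob is at about (601,-25) mm. I'll go to the point above the pad with the fingers shut and the jaw axis along the checker's y.

Call:
step_arm(motion=[[19.5,-44.5,0,0,0,0.035,0],[19.5,-44.5,0,0,0,0.035,0],[19.5,-44.5,0,0,0,0.035,0],[19.5,-44.5,0,0,0,0.035,0],[19.5,-44.5,0,0,0,0.035,0],[19.5,-44.5,0,0,0,0.035,0],[19.5,-44.5,0,0,0,0.035,0],[19.5,-44.5,0,0,0,0.035,0],[19.5,-44.5,0,0,0,0.035,0],[19.5,-44.5,0,0,0,0.035,0]])

```text
clock: 1.25
ee_pos: [0.3859, 0.0689, 0.2057]
eef_rot: [2.224, 2.219, 0.001]
force: [1.4, -0.7, -0.6]
width: 0.182
```

Call:
step_arm(motion=[[19.5,-44.5,0,0,0,0.035,0],[19.5,-44.5,0,0,0,0.035,0],[19.5,-44.5,0,0,0,0.035,0],[19.5,-44.5,0,0,0,0.035,0],[18,-44.5,-20,0,0,0.035,0],[0,0,-30,0,0,0,0],[0,0,0,0,0,0,0],[0,0,0,0,0,0,0]])

```text
clock: 2.05
ee_pos: [0.4808, -0.1495, 0.1567]
eef_rot: [-2.023, -2.403, 0.0]
force: [-0.6, 0.0, -0.2]
width: 0.006
```

```bash
python3 - <<'E'
from h import *
s=ctrl.get_state();print(s)
from scipy.spatial.transform import Rotation as R
m=R.from_rotvec(s['eef_rot']).as_matrix();print(m.round(3),np.degrees(np.arctan2(m[1,0],m[0,0])))
for n in("scene","top"):
    f=ctrl.grab_frame(n)
    x0,y0,x1,y1=(280,125,440,265) if n=="top" else (215,110,375,250)
    cv2.imwrite(f"pics/{n}1.png",cv2.resize(f["img"][y0:y1,x0:x1],None,fx=4,fy=4))
E
```

```text
{'clock': 2.05, 'joints': array([-3.74217710e-01,  2.44360252e-01,  1.71006824e+00,  9.06947775e-05,
        1.18783032e+00, -2.11638112e+00]), 'qd': array([ 0.01297083, -0.03198678, -0.01928511,  0.00053414,  0.00059561,
       -0.00166721]), 'effort': array([-9.91151221e-01, -4.48517704e+01, -3.14989471e+01, -6.75452943e-02,
       -1.25997593e-01, -2.02322763e-02]), 'ee_pos': array([ 0.48075011, -0.14945606,  0.15674077]), 'eef_rot': array([-2.02280071e+00, -2.40286231e+00,  2.09382491e-04]), 'force': array([-0.568116  ,  0.03621501, -0.22756964]), 'wrist_torque': array([ 0.02868171, -0.00066055,  0.01914947]), 'width': 0.006363138500673162}
[[-0.17   0.985 -0.001]
 [ 0.985  0.17   0.   ]
 [ 0.    -0.001 -1.   ]] 99.81666091384903
```

View pics/scene1.png

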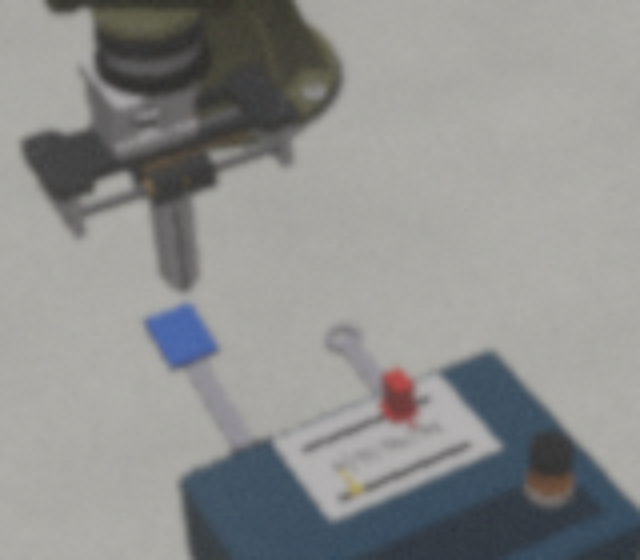

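Call:
step_arm(motion=[[0,-2.5,-15,0,0,0,0],[0,0,-12,0,0,0,0],[0,0,-3,0,0,0,0],[0,0,-3,0,0,0,0],[0,0,-3,0,0,0,0],[0,0,0,0,0,0,0]])

```text
clock: 2.75
ee_pos: [0.4809, -0.1523, 0.1202]
eef_rot: [2.023, 2.403, 0.0]
force: [-0.4, 0.1, 0.4]
width: 0.007
```

The picture shows shut fingers above the pad (tip at about crop px 178,285, pad at 180,335). Now I'll press in small steps.

Call:
step_arm(motion=[[0,0,-2,0,0,0,0],[0,0,-2,0,0,0,0],[0,0,-2,0,0,0,0],[0,0,-2,0,0,0,0],[0,0,-2,0,0,0,0],[0,0,-2,0,0,0,0],[0,0,-2,0,0,0,0],[0,0,0,0,0,0,0]])

```text
clock: 3.55
ee_pos: [0.4808, -0.1524, 0.1059]
eef_rot: [-2.023, -2.403, 0.0]
force: [-0.6, -1.0, 2.3]
width: 0.0
```

Call:
step_arm(motion=[[0,0,-2,0,0,0,0],[0,0,-2,0,0,0,0],[0,0,0,0,0,0,0]])

```text
clock: 3.85
ee_pos: [0.4808, -0.1524, 0.1019]
eef_rot: [-2.023, -2.403, 0.0]
force: [-1.3, -1.6, 2.1]
width: 0.005
```

Call:
step_arm(motion=[[0,0,-1,0,0,0,0],[0,0,-1,0,0,0,0],[0,0,0,0,0,0,0]])

```text
clock: 4.15
ee_pos: [0.4808, -0.1523, 0.1001]
eef_rot: [-2.023, -2.403, 0.0]
force: [-1.7, -1.5, 3.5]
width: 0.007
```

Call:
step_arm(motion=[[0,0,-1,0,0,0,0],[0,0,-1,0,0,0,0],[0,0,0,0,0,0,0]])

```text
clock: 4.45
ee_pos: [0.4808, -0.1523, 0.0981]
eef_rot: [-2.023, -2.403, 0.0]
force: [-1.6, -0.7, 2.6]
width: 0.005
```

Call:
step_arm(motion=[[0,0,-1,0,0,0,0],[0,0,-1,0,0,0,0],[0,0,0,0,0,0,0]])

```text
clock: 4.75
ee_pos: [0.4808, -0.1524, 0.0961]
eef_rot: [-2.023, -2.403, 0.0]
force: [-2.4, -0.0, 2.9]
width: 0.008
```

Call:
step_arm(motion=[[0,0,-1,0,0,0,0],[0,0,-1,0,0,0,0],[0,0,0,0,0,0,0]])

```text
clock: 5.05
ee_pos: [0.4808, -0.1523, 0.0941]
eef_rot: [-2.023, -2.403, 0.0]
force: [-2.3, -1.5, 3.5]
width: 0.007
```

Call:
step_arm(motion=[[0,0,-1,0,0,0,0],[0,0,-1,0,0,0,0],[0,0,0,0,0,0,0]])

```text
clock: 5.35
ee_pos: [0.4808, -0.1524, 0.0921]
eef_rot: [-2.023, -2.403, 0.0]
force: [-1.7, 0.4, 2.4]
width: 0.005
```

Call:
step_arm(motion=[[0,0,-1,0,0,0,0],[0,0,-1,0,0,0,0],[0,0,0,0,0,0,0]])

```text
clock: 5.65
ee_pos: [0.4808, -0.1524, 0.0901]
eef_rot: [-2.023, -2.403, 0.0]
force: [-2.3, -1.4, 2.4]
width: 0.003
```

Call:
step_arm(motion=[[0,0,-1,0,0,0,0],[0,0,-1,0,0,0,0],[0,0,0,0,0,0,0]])

```text
clock: 5.95
ee_pos: [0.4808, -0.1524, 0.0881]
eef_rot: [-2.023, -2.403, 0.0]
force: [-1.7, 0.0, 2.2]
width: 0.007
```

Call:
step_arm(motion=[[0,0,-1,0,0,0,0],[0,0,-1,0,0,0,0],[0,0,0,0,0,0,0]])

```text
clock: 6.25
ee_pos: [0.4808, -0.1524, 0.0861]
eef_rot: [-2.023, -2.403, 0.0]
force: [-2.6, -1.4, 2.3]
width: 0.005
```

Call:
step_arm(motion=[[0,0,-1,0,0,0,0],[0,0,-1,0,0,0,0],[0,0,0,0,0,0,0]])

```text
clock: 6.55
ee_pos: [0.4808, -0.1524, 0.0841]
eef_rot: [-2.023, -2.403, 0.0]
force: [-3.5, -1.7, 3.8]
width: 0.006
```

Call:
step_arm(motion=[[0,0,-1,0,0,0,0],[0,0,-1,0,0,0,0],[0,0,0,0,0,0,0]])

```text
clock: 6.85
ee_pos: [0.4808, -0.1523, 0.0821]
eef_rot: [-2.023, -2.403, 0.0]
force: [-3.2, -0.2, 3.9]
width: 0.005
```

Call:
step_arm(motion=[[0,0,-1,0,0,0,0],[0,0,-1,0,0,0,0],[0,0,0,0,0,0,0]])

```text
clock: 7.15
ee_pos: [0.4808, -0.1524, 0.0801]
eef_rot: [-2.023, -2.403, 0.0]
force: [-2.9, -1.9, 4.1]
width: 0.006
```

Call:
step_arm(motion=[[0,0,-1,0,0,0,0],[0,0,-1,0,0,0,0],[0,0,0,0,0,0,0]])

```text
clock: 7.45
ee_pos: [0.4808, -0.1524, 0.0781]
eef_rot: [-2.023, -2.403, 0.0]
force: [-1.9, -0.5, 3.0]
width: 0.005
```

Call:
step_arm(motion=[[0,0,-1,0,0,0,0],[0,0,-1,0,0,0,0],[0,0,0,0,0,0,0]])

```text
clock: 7.75
ee_pos: [0.4808, -0.1523, 0.0761]
eef_rot: [-2.023, -2.403, 0.0]
force: [-3.1, -0.5, 3.7]
width: 0.003
```

Call:
step_arm(motion=[[0,0,-1,0,0,0,0],[0,0,-1,0,0,0,0],[0,0,0,0,0,0,0]])

```text
clock: 8.05
ee_pos: [0.4809, -0.1524, 0.0742]
eef_rot: [2.023, 2.403, 0.0]
force: [-3.5, -0.2, 6.9]
width: 0.004
```

Firming up has started.

Call:
step_arm(motion=[[0,0,-0.5,0,0,0,0],[0,0,-0.5,0,0,0,0],[0,0,0,0,0,0,0]])

```text
clock: 8.35
ee_pos: [0.4809, -0.1524, 0.0735]
eef_rot: [2.023, 2.403, 0.0]
force: [-6.2, -1.4, 7.6]
width: 0.002
```

Call:
step_arm(motion=[[0,0,-0.5,0,0,0,0],[0,0,-0.2,0,0,0,0],[0,0,0,0,0,0,0]])

```text
clock: 8.65
ee_pos: [0.4809, -0.1524, 0.0729]
eef_rot: [2.023, 2.403, 0.0]
force: [-5.7, 0.9, 10.3]
width: 0.005
```

Call:
step_arm(motion=[[0,0,0,0,0,0,0]])

```text
clock: 8.75
ee_pos: [0.4809, -0.1524, 0.0729]
eef_rot: [2.023, 2.403, 0.0]
force: [-5.7, 1.1, 9.9]
width: 0.002
```

The push magnitude is now about 11.7 N. I'll hold it there, then release.

Call:
step_arm(motion=[[0,0,0,0,0,0,0],[0,0,0,0,0,0,0],[0,0,0,0,0,0,0],[0,0,0,0,0,0,0],[0,0,0,0,0,0,0],[0,0,0,0,0,0,0]])

```text
clock: 9.35
ee_pos: [0.4809, -0.1524, 0.0729]
eef_rot: [2.023, 2.403, 0.0]
force: [-6.3, 0.5, 10.0]
width: 0.007
```

Call:
step_arm(motion=[[0,0,2,0,0,0,0],[0,0,5,0,0,0,0],[0,0,8,0,0,0,0],[0,0,8,0,0,0,0],[0,0,8,0,0,0,0],[0,0,8,0,0,0,0],[0,0,8,0,0,0,0],[0,0,20,0,0,0,0],[0,0,30,0,0,0,0],[0,0,20,0,0,0,0]])

```text
clock: 10.35
ee_pos: [0.4808, -0.1524, 0.1914]
eef_rot: [2.023, 2.403, 0.0]
force: [0.7, 0.3, 0.6]
width: 0.006
```

```bash
python3 - <<'E'
from h import *
s=ctrl.get_state();print(s['ee_pos'],s['force'])
for n in("scene","top"):
    f=ctrl.grab_frame(n)
    x0,y0,x1,y1=(280,125,400,265) if n=="top" else (235,170,385,270)
    cv2.imwrite(f"pics/{n}2.png",cv2.resize(f["img"][y0:y1,x0:x1],None,fx=5 if n=="scene" else 4,fy=5 if n=="scene" else 4,interpolation=cv2.INTER_CUBIC))
E
```

```text
[ 0.48083154 -0.1524095   0.1914337 ] [0.67168161 0.33822607 0.60480665]
```

View pics/scene2.png

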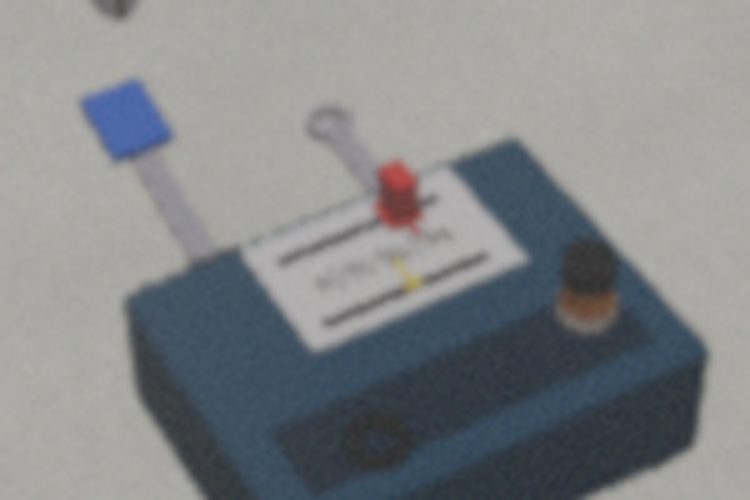

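View pics/top2.png

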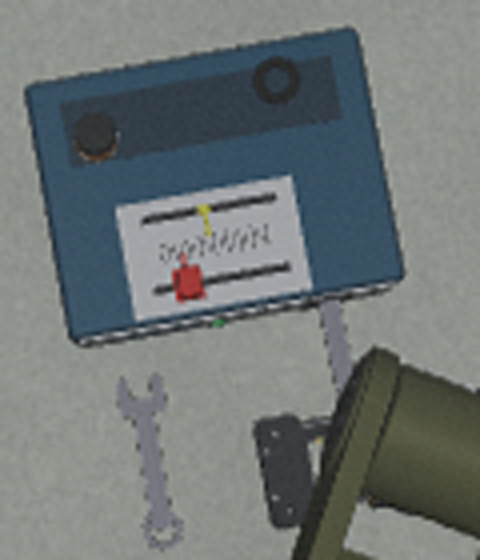

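The lever is back up. The yellow telltale (top crop px 207,220) has moved toward the marker, whose knob is at 188,282. Next I'll measure both with sub-pixel centroids.

```bash
cat > meas.py <<'E'
from h import *
yaw=np.radians(9.9); ex=np.array([np.cos(yaw),np.sin(yaw)]); ey=np.array([-np.sin(yaw),np.cos(yaw)])
c=np.array([.6812,-.0465])-.05*ex
N=4
rois={"top":(300,165,360,210),"scene":(270,190,350,250)}
def cen(w):
    v,u=np.mgrid[:w.shape[0],:w.shape[1]]; return (w*u).sum()/w.sum(),(w*v).sum()/w.sum()
def chk(X): d=X[:2]-c; return np.round(1000*np.array([d@ex,d@ey]),2)
def run():
  out={}
  for n in rois:
    F=[ctrl.grab_frame(n) for _ in range(N)]; f=F[0]
    im=np.mean([g["img"].astype(float) for g in F],0); x0,y0,x1,y1=rois[n]
    b,g,r=im[y0:y1,x0:x1].transpose(2,0,1)
    wy=np.clip(np.minimum(r,g)-b-25,0,None); wr=np.clip(r-np.maximum(g,b)-25,0,None)
    wr[np.abs(r-g)<.35*r]=0; wy[wr>0]=0
    k=(wy>0).astype(np.uint8); nl,l,st,ce=cv2.connectedComponentsWithStats(k); 
    wy[l!=1+np.argmax(st[1:,4])]=0
    k=(wr>0).astype(np.uint8); nl,l,st,ce=cv2.connectedComponentsWithStats(k); wr[l!=1+np.argmax(st[1:,4])]=0
    for nm,w in(("yel",wy),("red",wr)):
        u,v=cen(w); u+=x0;v+=y0
        z=.104 if nm=="yel" else .133
        print(n,nm,round(u,2),round(v,2),int((w>0).sum()),"checker xy:",chk(onz(f,u,v,z)),"world",onz(f,u,v,z).round(4))
        # rowwise
        if n=="top" :
            for rr in range(w.shape[0]):
                if w[rr].sum()>10:
                    uu=(w[rr]*np.arange(w.shape[1])).sum()/w[rr].sum()+x0; zz=.104 if nm=="yel" else .133
                    print("   row",rr+y0,round(uu,2),int(w[rr].sum()),chk(onz(f,uu,rr+y0,zz)),chk(onz(f,uu,rr+y0,.104)))
    out[n]=(f,im)
  return out
if __name__=="__main__": run()
E
python3 meas.py
```

```text
top yel 330.86 178.66 19 checker xy: [25.12 11.71] world [ 0.6547 -0.0392  0.104 ]
   row 176 330.31 109 [33.37 11.84] [33.37 11.84]
   row 177 330.64 227 [30.2  11.44] [30.2  11.44]
   row 178 330.53 96 [27.26 12.31] [27.26 12.31]
   row 179 331.0 68 [24.02 11.48] [24.02 11.48]
   row 180 331.0 59 [21.03 12.04] [21.03 12.04]
   row 181 331.38 51 [17.83 11.49] [17.83 11.49]
   row 182 331.45 56 [14.8  11.83] [14.8  11.83]
   row 183 331.73 73 [11.66 11.55] [11.66 11.55]
top red 326.56 195.16 63 checker xy: [-24.24  34.94] world [ 0.6021 -0.0248  0.133 ]
   row 189 325.0 35 [-5.49 36.11] [-2.54 34.89]
   row 190 325.0 34 [-8.4  36.65] [-5.52 35.44]
   row 191 327.06 74 [-12.41  31.25] [-9.62 29.9 ]
   row 192 326.64 395 [-15.1   32.99] [-12.37  31.69]
   row 193 326.15 509 [-17.74  34.95] [-15.08  33.7 ]
   row 194 326.45 507 [-20.81  34.62] [-18.22  33.36]
   row 195 326.61 463 [-23.79  34.73] [-21.27  33.47]
   row 196 326.8 490 [-26.8  34.7] [-24.35  33.45]
   row 197 327.05 525 [-29.83  34.54] [-27.45  33.27]
   row 198 326.67 415 [-32.52  36.18] [-30.21  34.96]
   row 199 326.25 264 [-35.2   37.92] [-32.96  36.74]
   row 200 325.0 32 [-37.43  42.08] [-35.24  41.  ]
scene yel 316.66 225.6 14 checker xy: [27.64  8.15] world [ 0.6578 -0.0423  0.104 ]
scene red 314.05 207.79 75 checker xy: [-11.21  22.66] world [ 0.617  -0.0347  0.133 ]
```

The telltale is at y≈11.7 and the marker at y≈34.9 in the checker frame, so the marker has to go about 23 mm along -y. I'll move over the knob now.

Call:
step_arm(motion=[[20,21,0,0,0,0,0.5],[25,27,0,0,0,0,0.5],[25,27,0,0,0,0,0.5],[25,27,0,0,0,0,0.5],[20,20,0,0,0,0,0.5],[6,5.5,0,0,0,0,0.5],[0,0,0,0,0,0,0.5],[0,0,0,0,0,0,0.5]], force=15)

```text
clock: 11.65
ee_pos: [0.6013, -0.0256, 0.1892]
eef_rot: [-2.024, -2.402, 0.001]
force: [0.2, 0.6, -0.4]
width: 0.496
```

```bash
python3 - <<'E'
from h import *
f=ctrl.grab_frame("scene")
x0,y0,x1,y1=(235,120,385,260)
cv2.imwrite("pics/scene3.png",cv2.resize(f["img"][y0:y1,x0:x1],None,fx=4,fy=4,interpolation=cv2.INTER_CUBIC))
E
```

```text
(no output)
```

View pics/scene3.png

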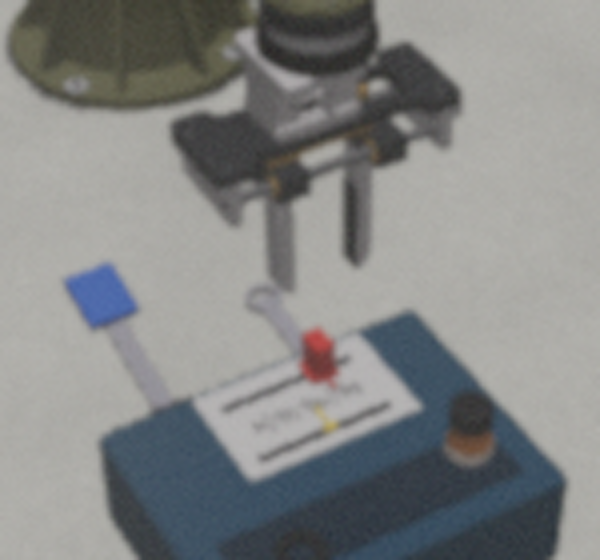

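The open fingers (px 282,280 and 357,255) straddle the knob (318,345). I'll descend and grip.

Call:
step_arm(motion=[[0.8,0.8,-25,0,0,0,0.5],[0,0,-25,0,0,0,0.5],[0,0,-18,0,0,0,0.5],[0,0,-8,0,0,0,0.5],[0,0,-2,0,0,0,0.5],[0,0,0,0,0,0,0.5]])

```text
clock: 12.3
ee_pos: [0.6028, -0.0245, 0.1123]
eef_rot: [2.023, 2.402, 0.001]
force: [0.4, 0.1, 0.0]
width: 0.502
```

Call:
step_arm(motion=[[0,0,0,0,0,0,0.1],[0,0,0,0,0,0,0.1],[0,0,0,0,0,0,0.1],[0,0,0,0,0,0,0.1],[0,0,0,0,0,0,0.1],[0,0,0,0,0,0,0.1]], force=10)

```text
clock: 12.9
ee_pos: [0.6029, -0.0243, 0.1119]
eef_rot: [2.023, 2.403, 0.0]
force: [-0.0, -2.0, 3.8]
width: 0.168
```

Call:
step_arm(motion=[[0.5,-2.8,0,0,0,0,0.1],[0.5,-2.8,0,0,0,0,0.1],[0.5,-2.8,0,0,0,0,0.1],[0.5,-2.8,0,0,0,0,0.1],[0.5,-2.8,0,0,0,0,0.1],[0.5,-2.8,0,0,0,0,0.1],[0.5,-2.8,0,0,0,0,0.1],[0.5,-2.9,0,0,0,0,0.1],[0,0,0,0,0,0,0.1],[0,0,0,0,0,0,0.1]])

```text
clock: 13.9
ee_pos: [0.6068, -0.0467, 0.1119]
eef_rot: [2.023, 2.403, 0.0]
force: [-1.0, -0.7, 4.9]
width: 0.168
```

```bash
python3 - <<'E'
from h import *
print(ctrl.get_state()['force'])
for n in("scene","top"):
    f=ctrl.grab_frame(n)
    x0,y0,x1,y1=(280,165,360,265) if n=="top" else (265,180,365,255)
    cv2.imwrite(f"pics/{n}4.png",cv2.resize(f["img"][y0:y1,x0:x1],None,fx=6,fy=6,interpolation=cv2.INTER_CUBIC))
E
```

```text
[-0.96089951 -0.6571924   4.89719711]
```

View pics/scene4.png

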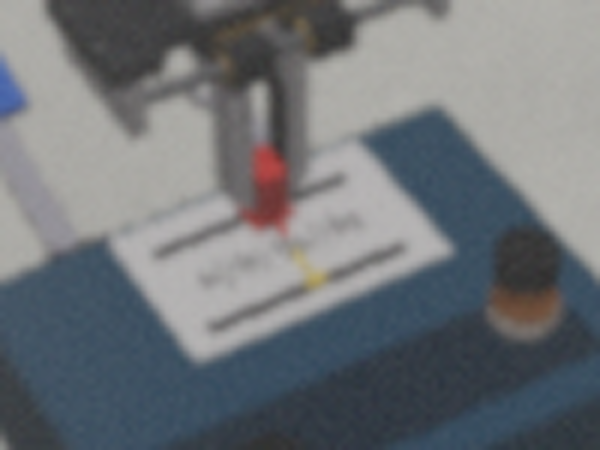

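View pics/top4.png

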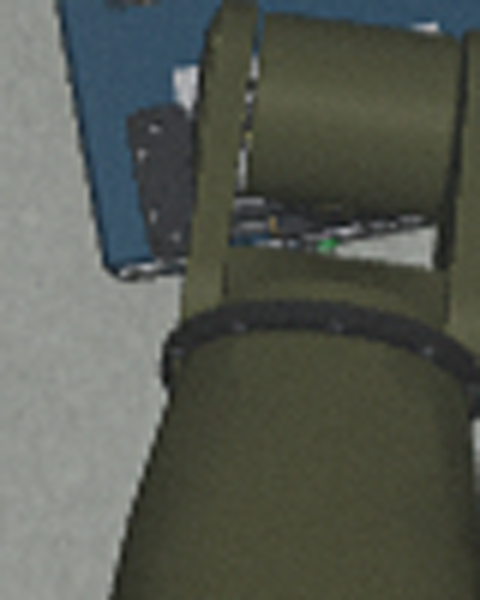

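In the scene view the red tip (px 283,232) lines up with the yellow pointer (300,260). I'll release, rise, back away to clear the top view, and check.

Call:
step_arm(motion=[[0,0,0,0,0,0,0.5],[0,0,0,0,0,0,0.5],[0,0,0,0,0,0,0.5],[0,0,0,0,0,0,0.5],[0,0,15,0,0,0,0.5],[0,0,30,0,0,0,0.5],[0,0,35,0,0,0,0.5],[-20,-20,10,0,0,0,0.5],[-30,-30,0,0,0,0,0.5],[-30,-30,0,0,0,0,0.5]])

```text
clock: 15.0
ee_pos: [0.5258, -0.1271, 0.2029]
eef_rot: [2.021, 2.403, 0.001]
force: [0.5, -1.5, -0.6]
width: 0.5
```

Call:
step_arm(motion=[[-30,-30,0,0,0,0,0.5],[-15,-15,0,0,0,0,0.5],[0,0,0,0,0,0,0.5],[0,0,0,0,0,0,0.5]])

```text
clock: 15.4
ee_pos: [0.482, -0.1716, 0.2025]
eef_rot: [2.024, 2.402, 0.001]
force: [-0.3, -0.1, -0.7]
width: 0.503
```

```bash
python3 - <<'E'
import meas
from h import *
o=meas.run()
for n,(f,im) in o.items():
    x0,y0,x1,y1=(300,165,370,215) if n=="top" else (235,180,345,255)
    k=8 if n=="top" else 7
    cv2.imwrite(f"pics/{n}5.png",cv2.resize(im[y0:y1,x0:x1].astype(np.uint8),None,fx=k,fy=k,interpolation=cv2.INTER_CUBIC))
E
```

```text
top yel 330.86 178.66 18 checker xy: [25.11 11.71] world [ 0.6547 -0.0392  0.104 ]
   row 176 330.29 109 [33.38 11.9 ] [33.38 11.9 ]
   row 177 330.64 227 [30.2  11.42] [30.2  11.42]
   row 178 330.52 96 [27.27 12.35] [27.27 12.35]
   row 179 331.0 68 [24.02 11.48] [24.02 11.48]
   row 180 331.0 59 [21.03 12.04] [21.03 12.04]
   row 181 331.39 53 [17.83 11.46] [17.83 11.46]
   row 182 331.46 56 [14.8 11.8] [14.8 11.8]
   row 183 331.73 73 [11.66 11.55] [11.66 11.55]
top red 332.78 193.94 58 checker xy: [-24.   16.3] world [ 0.6055 -0.0432  0.133 ]
   row 189 332.0 68 [-9.24 15.84] [-6.37 14.13]
   row 190 333.28 155 [-12.83  12.69] [-10.05  10.9 ]
   row 191 333.03 379 [-15.6   13.97] [-12.89  12.21]
   row 192 332.43 464 [-18.2   16.22] [-15.54  14.52]
   row 193 332.45 461 [-21.11  16.73] [-18.53  15.04]
   row 194 332.92 524 [-24.27  15.91] [-21.76  14.2 ]
   row 195 333.17 501 [-27.3   15.74] [-24.87  14.03]
   row 196 333.2 513 [-30.22  16.2 ] [-27.85  14.5 ]
   row 197 332.44 342 [-32.71  18.94] [-30.41  17.3 ]
   row 198 331.71 176 [-35.22  21.61] [-32.97  20.04]
scene yel 316.66 225.61 15 checker xy: [27.65  8.13] world [ 0.6578 -0.0423  0.104 ]
scene red 308.34 210.05 78 checker xy: [-11.51   4.53] world [ 0.6198 -0.0526  0.133 ]
```

View pics/top5.png

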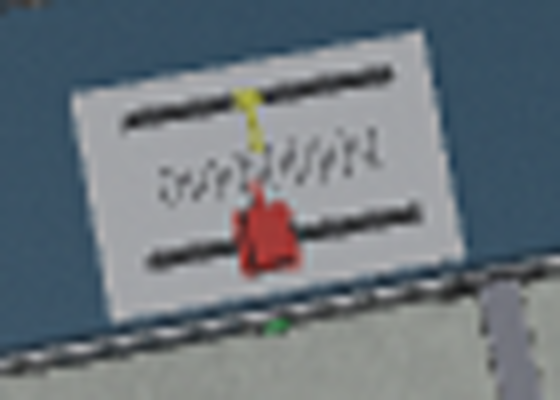

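View pics/scene5.png

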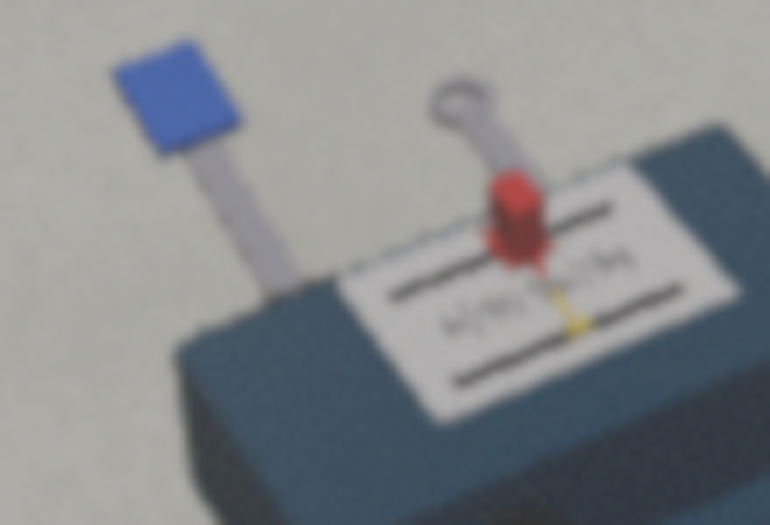

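In the pictures the marker tip sits slightly left of the telltale line: it moved about 18 mm, not 23. I'll measure the thin pointers directly, both on the 104 mm plane.

```bash
cat > tips.py <<'E'
from meas import *
def tips(N=5):
  for n in("top","scene"):
    F=[ctrl.grab_frame(n) for _ in range(N)]; f=F[0]
    im=np.mean([g["img"].astype(np.float32) for g in F],0)
    # rectify the top plate (z=.104) into checker coordinates, 0.5 mm per pixel
    X0,X1,Y0,Y1=-20,40,-15,55
    q=np.array([(X0,Y0),(X1,Y0),(X1,Y1),(X0,Y1)],float)
    src=np.array([proj(f,[*(c+(a*ex+b*ey)/1000),.104]) for a,b in q],np.float32)
    dst=np.array([((Y1-b)*2,(X1-a)*2) for a,b in q],np.float32)
    W=cv2.warpPerspective(im,cv2.getPerspectiveTransform(src,dst),((Y1-Y0)*2,(X1-X0)*2),flags=cv2.INTER_CUBIC)
    cv2.imwrite(f"pics/rect_{n}_{ctrl.get_state()['clock']:.1f}.png",cv2.resize(W.clip(0,255).astype(np.uint8),None,fx=4,fy=4))
    b,g,r=W.transpose(2,0,1); ch={"yel":(r+g)/2-b,"red":r-(g+b)/2}
    for nm in ch:
      for x in range(-14,34,2):
        row=ch[nm][(X1-x)*2-2:(X1-x)*2+2].mean(0); row=row-np.median(row)
        p=row.argmax()
        if row[p]<18: continue
        s=slice(max(0,p-8),p+9); w=np.clip(row[s]-.15*row[p],0,None); y=Y1-(np.arange(len(row))[s]*w).sum()/w.sum()/2
        print(n,nm,"x",x,"y",round(y,2),"amp",int(row[p]),"width",int((row>row[p]/2).sum())/2)
if __name__=="__main__": tips()
E
python3 tips.py; ls pics | grep rect
```

```text
top yel x -14 y 16.89 amp 64 width 18.5
top yel x -12 y 15.15 amp 59 width 17.0
top yel x -10 y 14.71 amp 55 width 7.5
top yel x -8 y 14.48 amp 55 width 3.5
top yel x -6 y 14.46 amp 49 width 3.5
top yel x -4 y 15.03 amp 39 width 4.5
top yel x -2 y 15.33 amp 30 width 5.5
top yel x 10 y 11.43 amp 55 width 4.0
top yel x 12 y 11.62 amp 88 width 4.5
top yel x 14 y 11.8 amp 74 width 5.0
top yel x 16 y 11.56 amp 68 width 5.5
top yel x 18 y 11.46 amp 70 width 4.5
top yel x 20 y 11.74 amp 84 width 4.0
top yel x 22 y 11.73 amp 96 width 3.5
top yel x 24 y 11.57 amp 98 width 3.5
top yel x 26 y 11.94 amp 88 width 4.5
top yel x 28 y 11.93 amp 101 width 8.0
top yel x 30 y 11.78 amp 114 width 9.5
top yel x 32 y 11.37 amp 100 width 8.5
top red x -14 y 16.87 amp 121 width 18.5
top red x -12 y 15.16 amp 109 width 17.0
top red x -10 y 14.71 amp 103 width 7.0
top red x -8 y 14.47 amp 102 width 3.5
top red x -6 y 14.46 amp 91 width 3.5
top red x -4 y 15.05 amp 73 width 4.5
top red x -2 y 15.34 amp 56 width 5.0
top red x 0 y 15.1 amp 25 width 5.5
top red x 10 y 11.45 amp 28 width 4.5
top red x 12 y 11.71 a
[... 1240 characters left out ...]
d x -10 y 12.12 amp 57 width 9.0
scene red x -8 y 11.94 amp 50 width 7.5
scene red x -6 y 11.56 amp 44 width 6.5
scene red x -4 y 11.11 amp 35 width 6.0
scene red x -2 y 10.61 amp 26 width 5.5
scene red x 10 y 9.57 amp 20 width 6.5
scene red x 12 y 9.1 amp 23 width 6.5
scene red x 14 y 8.88 amp 25 width 6.5
scene red x 16 y 8.55 amp 24 width 6.5
scene red x 18 y 8.44 amp 22 width 6.5
scene red x 20 y 8.44 amp 21 width 6.5
scene red x 22 y 8.55 amp 22 width 6.5
scene red x 24 y 8.65 amp 25 width 7.5
scene red x 26 y 8.26 amp 32 width 9.0
scene red x 28 y 8.15 amp 38 width 10.5
scene red x 30 y 8.38 amp 41 width 11.0
scene red x 32 y 7.92 amp 35 width 11.0
rect_scene_16.3.png
rect_top_16.1.png
```

Tip offset is about +3.2 mm from the top view and +2.8 mm from the scene view, so the marker lagged the gripper. I'll grip it again and move it 3 mm further along -y.

Call:
step_arm(motion=[[20,21,0,0,0,0,0.5],[25,26,0,0,0,0,0.5],[25,26,0,0,0,0,0.5],[25,26,0,0,0,0,0.5],[20,20,0,0,0,0,0.5],[9.3,9,0,0,0,0,0.5],[0,0,-10,0,0,0,0.5],[0,0,-20,0,0,0,0.5],[0,0,-20,0,0,0,0.5],[0,0,-20,0,0,0,0.5]])

```text
clock: 17.3
ee_pos: [0.6049, -0.0449, 0.1302]
eef_rot: [-2.025, -2.402, 0.001]
force: [-0.0, 0.2, 0.5]
width: 0.501
```

Call:
step_arm(motion=[[0,0,-12,0,0,0,0.5],[0,0,-8,0,0,0,0.5],[0,0,0,0,0,0,0.5],[0,0,0,0,0,0,0.5]])

```text
clock: 17.7
ee_pos: [0.6061, -0.0439, 0.1122]
eef_rot: [2.023, 2.402, 0.001]
force: [0.1, -0.9, 0.7]
width: 0.501
```

Call:
step_arm(motion=[[0,0,0,0,0,0,0.1],[0,0,0,0,0,0,0.1],[0,0,0,0,0,0,0.1],[0,0,0,0,0,0,0.1],[0,0,0,0,0,0,0.1],[0,0,0,0,0,0,0.1]], force=20)

```text
clock: 18.3
ee_pos: [0.6061, -0.0438, 0.1118]
eef_rot: [2.023, 2.403, 0.0]
force: [0.7, -2.2, 1.1]
width: 0.171
```

```bash
python3 tips.py | grep scene | grep -E "red x -[2468] |yel x (8|1.|2.) "
```

```text
scene yel x 8 y 9.98 amp 21 width 6.5
scene yel x 10 y 9.56 amp 31 width 6.5
scene yel x 12 y 9.05 amp 37 width 6.5
scene yel x 14 y 8.68 amp 38 width 7.0
scene yel x 16 y 8.51 amp 37 width 6.5
scene yel x 18 y 8.41 amp 35 width 6.0
scene yel x 20 y 8.27 amp 33 width 6.0
scene yel x 22 y 8.48 amp 33 width 6.5
scene yel x 24 y 8.63 amp 38 width 7.5
scene yel x 26 y 8.29 amp 50 width 9.0
scene yel x 28 y 8.2 amp 61 width 10.0
scene red x -8 y 14.69 amp 38 width 7.0
scene red x -6 y 14.58 amp 31 width 7.0
scene red x -4 y 14.44 amp 26 width 6.0
scene red x -2 y 14.08 amp 19 width 6.5
```

Closing the grip itself moved the marker about +3 mm, so the grip centre is offset from the TCP by a constant amount. I need about -6 mm from here.

Call:
step_arm(motion=[[0.3,-1.5,0,0,0,0,0.1],[0.3,-1.5,0,0,0,0,0.1],[0.2,-1.5,0,0,0,0,0.1],[0.2,-1.4,0,0,0,0,0.1],[0,0,0,0,0,0,0.1],[0,0,0,0,0,0,0.1]])

```text
clock: 19.4
ee_pos: [0.607, -0.0491, 0.1118]
eef_rot: [-2.023, -2.403, -0.001]
force: [-0.7, -0.1, 5.5]
width: 0.171
```

```bash
python3 tips.py | grep scene | grep -E "red x -[2468] |yel x (8|1.|2.) "
```

```text
scene yel x 8 y 9.97 amp 22 width 6.5
scene yel x 10 y 9.57 amp 32 width 6.5
scene yel x 12 y 9.06 amp 38 width 6.5
scene yel x 14 y 8.72 amp 39 width 6.0
scene yel x 16 y 8.53 amp 37 width 6.5
scene yel x 18 y 8.41 amp 35 width 6.0
scene yel x 20 y 8.43 amp 32 width 6.5
scene yel x 22 y 8.55 amp 33 width 6.5
scene yel x 24 y 8.66 amp 38 width 7.5
scene yel x 26 y 8.3 amp 50 width 8.5
scene yel x 28 y 8.52 amp 61 width 10.0
scene red x -8 y 9.61 amp 52 width 7.0
scene red x -6 y 9.42 amp 46 width 6.5
scene red x -4 y 8.81 amp 39 width 6.5
scene red x -2 y 8.54 amp 30 width 6.5
```

Call:
step_arm(motion=[[0,0,0,0,0,0,0.5],[0,0,0,0,0,0,0.5],[0,0,0,0,0,0,0.5],[0,0,0,0,0,0,0.5],[0,0,15,0,0,0,0.5],[0,0,30,0,0,0,0.5],[0,0,35,0,0,0,0.5],[-20,-20,10,0,0,0,0.5],[-30,-30,0,0,0,0,0.5],[-30,-30,0,0,0,0,0.5]])

```text
clock: 20.9
ee_pos: [0.5261, -0.1301, 0.2029]
eef_rot: [2.021, 2.403, 0.001]
force: [1.2, -0.9, -0.8]
width: 0.499
```

Call:
step_arm(motion=[[-30,-30,0,0,0,0,0.5],[-15,-15,0,0,0,0,0.5],[0,0,0,0,0,0,0.5],[0,0,0,0,0,0,0.5]])

```text
clock: 21.3
ee_pos: [0.4823, -0.1745, 0.2025]
eef_rot: [2.024, 2.402, 0.001]
force: [-1.1, -0.1, -0.6]
width: 0.502
```

```bash
python3 tips.py | grep -E "red x (-[2468]|0) |yel x (8|1.|2.) "; ls pics; python3 - <<'E'
from h import *
f=ctrl.grab_frame("top"); cv2.imwrite("pics/top6.png",cv2.resize(f["img"][125:265,280:400],None,fx=4,fy=4,interpolation=cv2.INTER_CUBIC))
E
```

```text
top yel x 10 y 11.43 amp 55 width 4.0
top yel x 12 y 11.63 amp 87 width 4.5
top yel x 14 y 11.81 amp 74 width 5.0
top yel x 16 y 11.56 amp 69 width 5.5
top yel x 18 y 11.46 amp 71 width 4.5
top yel x 20 y 11.74 amp 84 width 4.0
top yel x 22 y 11.72 amp 96 width 3.5
top yel x 24 y 11.57 amp 98 width 3.5
top yel x 26 y 11.96 amp 88 width 4.5
top yel x 28 y 11.95 amp 101 width 8.0
top red x -8 y 12.59 amp 74 width 5.5
top red x -6 y 12.75 amp 72 width 5.0
top red x -4 y 12.36 amp 72 width 5.0
top red x -2 y 12.39 amp 63 width 4.5
top red x 0 y 12.54 amp 37 width 4.5
scene yel x 8 y 9.91 amp 22 width 6.5
scene yel x 10 y 9.53 amp 31 width 6.5
scene yel x 12 y 9.08 amp 37 width 6.5
scene yel x 14 y 8.87 amp 38 width 6.0
scene yel x 16 y 8.56 amp 37 width 6.0
scene yel x 18 y 8.44 amp 35 width 6.0
scene yel x 20 y 8.43 amp 32 width 6.5
scene yel x 22 y 8.53 amp 32 width 6.5
scene yel x 24 y 8.64 amp 37 width 7.5
scene yel x 26 y 8.26 amp 49 width 9.0
scene yel x 28 y 8.17 amp 60 width 10.0
scene red x -8 y 9.61 amp 50 width 7.5
scene red x -6 y 9.4 amp 44 width 6.5
scene red x -4 y 8.78 amp 38 width 6.5
scene red x -2 y 8.51 amp 29 width 6.5
scene red x 0 y 8.01 amp 19 width 6.5
rect_scene_16.3.png
rect_scene_18.8.png
rect_scene_19.9.png
rect_scene_21.8.png
rect_top_16.1.png
rect_top_18.6.png
rect_top_19.6.png
rect_top_21.6.png
scene0.png
scene1.png
scene2.png
scene3.png
scene4.png
scene5.png
scenez.png
top0.png
top1.png
top2.png
top4.png
top5.png
topz.png
```

View pics/top6.png

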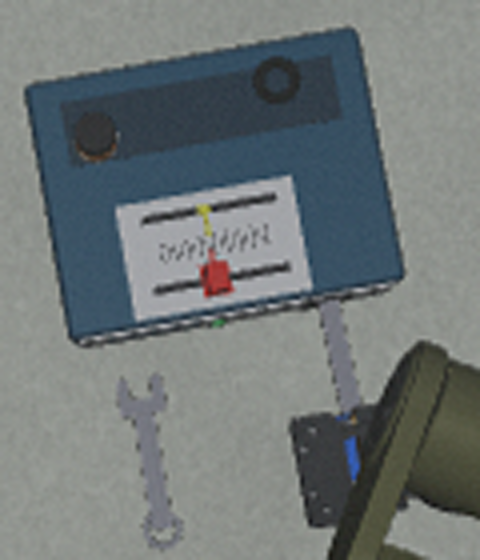

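The tips agree within about 1 mm in both views (top +0.8, scene about +0.2). The arm hovers clear, so I'm handing in.

```bash
python3 - <<'E'
from station import ctrl
s=ctrl.get_state(); print(s['clock'],s['force'],s['ee_pos']); print(ctrl.close_job())
E
```

```text
21.85 [ 0.3495659  -0.98306979  0.53224719] [ 0.48204809 -0.17433888  0.20147851]
the job is handed in; nothing more can be done
None
```

The seal test is done and the job was handed in at about 22 s. The red marker's tip is opposite the telltale's tip to within about 1 mm by my measurements; the hand-in reports no verdict.

- **Press:** I pressed the pad with shut fingers to about 42 mm of travel, where it had clearly firmed up. The readings in the firm zone peaked at about 12 N in total, roughly 10 N of it vertical. I held that for at least 0.6 s, then let go, and the lever was back up in the picture.
- **Marker:** My first slide left the marker about 3 mm short, because closing the grip had shifted it about 3 mm. I gripped it again, moved it the rest of the way and released it.
- **Last checks:** The tip offset along the checker's y was about +0.8 mm in the top view and about +0.2 mm in the scene view. That small disagreement is well inside the 3 mm limit. The arm hovered clear at about 0.2 m, and the wrench, jar and ring looked unmoved. I did not re-measure the other bystanders, but the arm never worked near them.

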